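# Lean the arcade panel on its drying stand

### The arm

A 6-joint arm with a two-finger parallel gripper is mounted at the origin on the work surface. World frame = base frame: x ahead of the robot, y to its left, z up, the work surface at z = 0. Lengths are in m, angles in rad, forces in N, time in s.
With the tool pointing down it reaches from about 0.35 to 0.775 m from the base axis. Payload 7.3 kg.
Tool frame: the origin (TCP) lies at the very end of the fingers, on their centre line; the grasp point (between the pads) lies 19 mm behind it; z points along the fingers, y is the line along which they close (so a half turn about z gives the same grasp; the last joint's range is limited). The gripper opens to 92 mm and grips with 3 to 60 N. Pads are 19 mm wide; open, the fingers measure 130 mm over their backs; the gripper's body (75 mm by 190 mm) begins 47 mm behind the grasp point.
Start: joints at [-1.45, 0.342, 1.524, -0, 1.275, -0.146], TCP at [0.138, -0.506, 0.227] pointing down, gripper open.
Joint ranges: [-2.53, 2.53], [-0.77, 2.02], [0.04, 2.7], [-1, 4.14], [0.28, 2.66], [-3.11, 3.11]. Speed limits (rad/s): [2.57, 2.57, 3.14, 3.14, 3.14, 3.14].

### API

Orientations are given as a unit quaternion [x, y, z, w].
In Python, from plant import ctrl, viewer, ticket, finder gives the robot as it stands.
- The arm moves only by the tool play_rows, never from a script. Its argument "deltas" is a list of rows, each a list of 7 numbers: the shift along the tool's x, y, z in mm, then the turn, a rotation vector about the tool's x, y, z in rad, then the finger opening in mm, from 0 to 91.8. A call has exactly 8 rows; each row is the pose to reach, as a shift and turn from the pose commanded when the call began, along the tool's axes at that moment; what a row does not reach only later rows make up. A row lasts 1/8 s, in which the tool goes at most 62.5 mm and 10.7 degrees, less where a joint would pass 70% of its speed; a pose out of reach is approached as far as the arm can. A call with a gripper value outside its range is refused whole. The fingers move at their own pace and stop on an object; the grip force is fixed at half the most. Time passes only in rows, so rows that repeat a pose let the fingers close, or fill a call up. It gives the time, the measured TCP pose, the force, the opening and the grip force at its end, in the units of the state.
- ctrl.observe(): the state, without advancing time (a new reading comes with each control period).
- viewer.camera(name): name is "scene" or "side" or "wrist"; returns a dict with "color" (400x640x3 uint8, blue, green, red), "fx", "fy", "cx", "cy" (pixels), "T" (4x4, takes a point from camera to world coordinates); the wrist camera has in their place "T_tool_cam" (4x4, takes a point from camera to tool coordinates, whose origin is the TCP and whose axes are the flange's). Camera axes: x right, y down, z forward; pixel columns grow to the right and rows downward; lengths in m; the calibration is good to about 2 mm. The wrist camera is an equidistant fisheye: a pixel r from the principal point sees the ray r / f radians off the axis. A picture is of the moment at which its call begins: read the wrist's pose just before it. There is no depth.
- ticket.sign_off(): hands the job in; it is judged then, once.
Trained networks look in the newest picture that a camera, given by its name, has taken for a name from the list of things; names that differ only in an ending like _2 or _b are one class to them, and where a whole thing is asked for, a point or a joint stands for the part that bears it (a point fixed in the world has none). Each returns a list of dicts, best first, with "conf" (0 to 1); they miss things now and then, are a little off and sometimes report something else, mostly with a low value. They report only what shows in the picture. A call takes as long as a camera call. They do not tell look-alikes from the thing itself.
- finder.masks_of(camera, query): "region" (400x640 bool, what is visible of it) and "bbox" ([left, top, width, height] in pixels, round what is visible of it).
- finder.pinpoint(camera, query): "uv" ([column, row] in pixels: a listed point, or the origin of a listed thing).
The state is a dict: "clock": time; "q": joint angles; "joint_vel": joint speeds; "joint_efforts": joint torques, N m; "tool_pos": TCP position; "tool_rot": TCP orientation; "ft_force": force on the tool from outside, world axes, zero at the start; "ft_torque": the same for the moment, N m; "opening": finger opening in m; "gripper_force": force on a finger pad.
Only numpy, scipy, OpenCV 4.12 (cv2) and the standard library are available. Lean on these libraries where they do the work, as an engineer would, in place of code of your own. Each camera call takes 0.05 s, during which the arm holds its last target. There are 200 camera calls.

### The job

Lean the arcade panel on its drying stand: with its arched end uppermost and its foot kept down at the desk (do not lift the panel off it), push it gently over the two lugs and up the stand until the foot has dropped fully behind both lugs, right down on the desk. Leave it leaning there at rest, square to the stand and centred on it, and do not disturb the figure, the paint pot or the tin.

Things in the scene. Friction and masses are not known exactly. Their poses are not given: they have to be found in the camera images.
- stand: grey fixed stand, 150 mm wide, 140 mm high, with two low lugs in front. Origin: on the desk, midway between the backs of the lugs; +x runs from the lugs into the stand, y across it, z up. Behind the lugs 14 mm of bare desk, then a scooped face, in (x, z) mm: (14, 0), (37, 14), (54, 36), then bars at 70 deg up to (92, 140). The panel's top edge rides up it.
- lug_left (a point): middle of the crest of the lug at the stand's y = +48 mm. A lug is a wedge 20 mm wide: it rises from the desk at the stand's x = -30 mm to 8 mm at x = -2 mm and drops steeply behind. Between the two lugs are 76 mm of bare desk where fingers can pass.
- lug_right (a point): the same point of the lug at the stand's y = -48 mm. With its foot behind the lugs the panel leans about 55 deg from the desk.
- panel: stiff black slab 130 mm long (x) by 120 mm wide (y) by 9 mm thick, about 0.24 kg, lying flat in front of the stand, relief of four pointed arches on the upper face. Origin: centre of its underside. +x points to its top end (arch points), which faces the stand; z out of the arched face.
- panel_foot (a point): middle of the panel's lower end edge, on the underside (x = -65 mm in the panel's frame)
- panel_top (a point): middle of the panel's top end edge, on the underside (x = +65 mm)
- figure: bystander: grey miniature figure on a round 40 mm base, 48 mm tall; origin under its centre
- pot: bystander: small paint pot, 36 mm across, 45 mm tall; origin under its centre
- magnet_tin: bystander: flat round aluminium tin, 48 mm across, 18 mm tall; origin under its centre
Not all that is in view belongs to the job. Of the things like the panel, leave any that is pink, red or turquoise; of the rest the smaller one is meant.

How it is judged:
On the way:
1. the panel's top end has ridden up the stand while its foot is still on the near side of the lugs (angle between panel's own z axis and vertical above 0.3 rad and x of panel_foot in the frame of stand below -0.005 m and x of panel_top in the frame of stand above 0.03 m), for 0.1 s.
At the end, for the whole second after the job is handed in: The panel leans on the stand at 46 to 66 deg from the desk, top end up and arched face outward, square to the stand within 8 deg, its foot down on the desk (within 3 mm) behind both lugs (its lower edge 5 to 20 mm behind their backs) and centred within 15 mm, at rest (angle between panel's own z axis and vertical between 0.8 and 1.15 rad and angle between the y axis of panel and the y axis of stand, either way round below 0.14 rad and x of panel_foot in the frame of stand between 0.005 and 0.02 m and y of panel_foot in the frame of stand between -0.015 and 0.015 m and x of panel_top in the frame of stand above 0.05 m and height (world z) of panel_foot below 0.003 m and contact force between panel and stand above 0.1 N and linear speed of panel below 0.01 m/s and angular speed of panel below 0.1 rad/s); the robot touches nothing.
It fails at once if the panel's foot is lifted more than 35 mm off the desk (height (world z) of panel_foot above 0.035 m).
It fails at once if the panel is pushed with more than 30 N (contact force between the fingers and panel above 30 N).
It fails at once if a bystander is moved more than 30 mm or tipped over (distance of any of figure, pot, magnet_tin from where it was at the start of the episode above 0.03 m or angle between any of figure, pot, magnet_tin's own z axis and vertical above 0.5 rad).
It also fails if it takes over 72 s, if anything falls off the work surface, if the arm or the gripper's body presses on something with over 40 N, if the wrist force passes 120 N, or if a joint passes its speed limit or range.

## Working session

There is one attempt and no reset: what is moved stays moved. The work goes in short steps, Python scripts to look and compute and a tool call to move; the robot and the scene stay as the last step left them, time stands still between calls to the robot, and variables do not carry over. Pictures are saved under pics/ and viewed, at most 10 in all, crops included, and the job is handed in when it is done.

Besides the shell and the picture viewer there is one more tool, called after "Emit:" as name([rows], argument=value, ...), one row to a line, values as JSON. play_rows: Moves the arm, as the interface text tells. Its arguments: {"type":"object","properties":{"deltas":{"type":"array"}},"required":["deltas"]}

```bash
mkdir -p pics; ls
cat > h.py <<'E'
import numpy as np, cv2
from plant import ctrl, viewer, ticket, finder
from scipy.spatial.transform import Rotation as R
def ray2z(c,uv,z=0.0):
    d=np.array([(uv[0]-c['cx'])/c['fx'],(uv[1]-c['cy'])/c['fy'],1]); T=np.array(c['T'])
    d=T[:3,:3]@d; o=T[:3,3]; return o+d*(z-o[2])/d[2]
E
python3 - <<'E'
from h import *
for n in ['scene','side']:
    c=viewer.camera(n); cv2.imwrite(f'pics/{n}1.png',c['color'])
    print(n,np.round(c['T'],3).tolist(),c['fx'])
    for q,z in [('stand',0),('lug_left',.008),('lug_right',.008),('panel',0),('panel_foot',0),('panel_top',0),('figure',0),('pot',0),('magnet_tin',0)]:
        for r in finder.pinpoint(n,q)[:3]:
            print(q,round(r['conf'],2),np.round(r['uv']),np.round(ray2z(c,r['uv'],z),3)[:2])
print(ctrl.observe())
E
```

```text
pics
scene [[0.2, 0.806, -0.557, 0.995], [0.98, -0.168, 0.11, -0.065], [-0.005, -0.568, -0.823, 0.76], [0.0, 0.0, 0.0, 1.0]] 366.20075543215165
stand 0.8 [369. 251.] [0.667 0.104]
stand 0.66 [392. 238.] [0.646 0.163]
stand 0.53 [354. 226.] [0.599 0.085]
lug_left 0.68 [390. 240.] [0.655 0.156]
lug_left 0.29 [314. 278.] [ 0.708 -0.031]
lug_right 0.59 [354. 258.] [0.681 0.064]
panel 0.9 [415. 138.] [0.364 0.32 ]
panel 0.77 [343. 207.] [0.542 0.073]
panel 0.76 [219. 319.] [ 0.751 -0.236]
panel_foot 0.91 [321. 194.] [0.494 0.027]
panel_foot 0.88 [190. 164.] [ 0.328 -0.294]
panel_foot 0.85 [250. 303.] [ 0.73 -0.17]
panel_top 0.95 [356. 227.] [0.602 0.091]
panel_top 0.9 [272. 190.] [ 0.458 -0.09 ]
panel_top 0.8 [188. 336.] [ 0.771 -0.298]
figure 0.83 [288. 291.] [ 0.723 -0.09 ]
magnet_tin 0.73 [430. 228.] [0.64  0.258]
side [[-0.978, -0.118, 0.174, 0.339], [-0.21, 0.631, -0.747, 0.694], [-0.022, -0.766, -0.642, 0.627], [0.0, 0.0, 0.0, 1.0]] 363.202901151084
stand 0.85 [240. 232.] [0.672 0.108]
stand 0.26 [241. 214.] [0.692 0.045]
lug_left 0.98 [238. 244.] [0.657 0.156]
lug_left 0.6 [294. 22
[... 617 characters left out ...]
-1.44995707e+00,  3.42017165e-01,  1.52412661e+00, -4.92338557e-05,
        1.27544342e+00, -1.46006666e-01]), 'joint_vel': array([-2.40922533e-04,  3.82981445e-04,  1.31085808e-04,  4.71904374e-05,
        1.53345252e-03, -7.44596127e-04]), 'joint_efforts': array([ 4.12943355e-04, -4.31131232e+01, -2.44481492e+01,  7.16618286e-02,
        4.83259535e-02, -8.59510180e-06]), 'tool_pos': array([ 0.13843977, -0.50640861,  0.22672229]), 'tool_rot': array([ 9.91111400e-01,  1.33034554e-01, -2.35835324e-05,  2.43524632e-06]), 'ft_force': array([-0.16980202, -0.434502  , -0.5816508 ]), 'ft_torque': array([ 0.03538476, -0.00361578, -0.07838294]), 'gripper_force': 0.0, 'opening': 0.09217355094232577}
```

View pics/scene1.png

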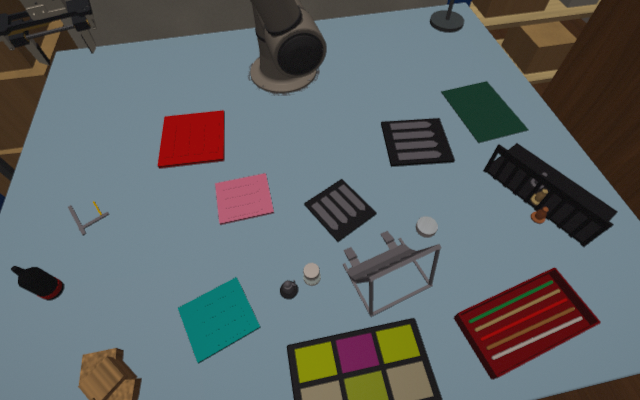

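View pics/side1.png

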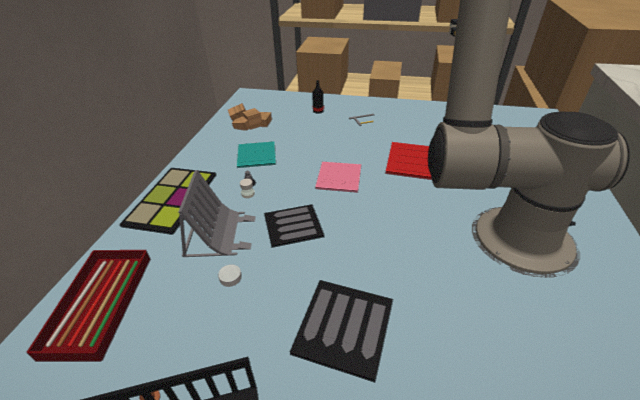

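Candidates for the panel are the red slab (193,138), pink slab (244,198), turquoise slab (219,319), larger black slab (417,141) and smaller black slab (341,209). The description leaves the smaller black one at (341,209), in front of the stand at (390,265). I'll check it in a crop and fit its outline.

```bash
cat >> h.py <<'E'
S0=np.array([.670,.110]); SY=np.deg2rad(15.2)
def to_s(p): 
    d=np.asarray(p)[:2]-S0; c,s=np.cos(SY),np.sin(SY); return np.array([c*d[0]+s*d[1],-s*d[0]+c*d[1]])
def from_s(p):
    c,s=np.cos(SY),np.sin(SY); return S0+np.array([c*p[0]-s*p[1],s*p[0]+c*p[1]])
def panel_fit(cam='scene',z=.0085,near=(.55,.06)):
    c=viewer.camera(cam); best=None
    for r in finder.masks_of(cam,'panel'):
        m=r['region'].astype(np.uint8); cs,_=cv2.findContours(m,cv2.RETR_EXTERNAL,cv2.CHAIN_APPROX_NONE)
        k=max(cs,key=cv2.contourArea)[:,0,:]
        w=np.array([ray2z(c,p,z)[:2] for p in k]); (ce,sz,_)=cv2.minAreaRect((w*1000).astype(np.float32))
        d=np.hypot(*(np.array(ce)/1000-near))
        if best is None or d<best[0]: best=(d,ce,sz,cv2.boxPoints(cv2.minAreaRect((w*1000).astype(np.float32))),r['conf'])
    return c,best
E
python3 - <<'E'
from h import *
for n in ['scene','side']:
    c,b=panel_fit(n); print(n,b[1],b[2],b[4]); 
    for p in b[3]: print(np.round(p),np.round(1000*to_s(p/1000)))
    if n=='scene': cv2.imwrite('pics/crop.png',cv2.resize(c['color'][160:320,270:450],None,fx=4,fy=3.75,interpolation=2))
    for q,z in [('panel_foot',0),('panel_top',0),('pot',0)]:
        for r in finder.pinpoint(n,q): 
            p=ray2z(c,r['uv'],z)
            if np.hypot(*to_s(p))<.23: print(q,round(r['conf'],2),p[:2],1000*to_s(p))
E
```

```text
scene (549.1774291992188, 62.00921630859375) (133.8199920654297, 121.67076873779297) 0.63
[462.  86.] [-207.   32.]
[517. -22.] [-183.  -88.]
[636.  38.] [-52. -61.]
[582. 146.] [-76.  58.]
panel_foot 0.95 [0.4884378  0.03161827] [-195.76136118  -28.03601684]
panel_top 0.66 [0.60019236 0.08924702] [-72.80672724  -1.72416384]
panel_top 0.54 [0.66559964 0.10739337] [-4.92985307 -1.36171531]
pot 0.85 [ 0.70647133 -0.03395021] [  -2.54675243 -148.47671392]
side (546.7427368164062, 63.83833312988281) (130.51393127441406, 129.24618530273438) 0.94
[459.  92.] [-208.   38.]
[517. -23.] [-182.  -88.]
[634.  35.] [-54. -63.]
[576. 151.] [-80.  64.]
panel_foot 0.59 [0.49099805 0.03728248] [-191.80557764  -23.24123633]
panel_top 0.97 [0.59891552 0.09102958] [-73.57153982   0.33081092]
pot 0.78 [ 0.70239507 -0.04094823] [  -8.31521243 -154.1611711 ]
pot 0.58 [ 0.71688467 -0.0954097 ] [  -8.61172122 -210.51640373]
```

View pics/crop.png

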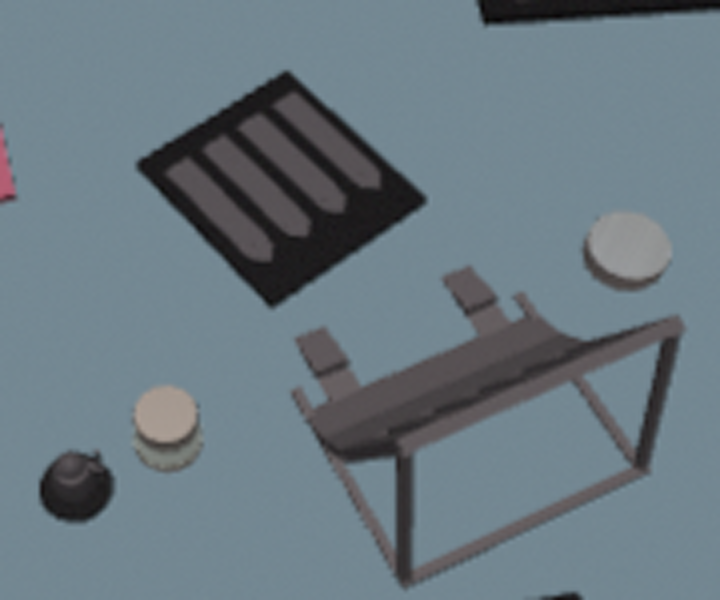

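The crop shows the smaller black slab at scene px (341,209). It has four pointed arches whose points face the stand, and the outline fit gives about 130 x 122 mm, so it is the right one. In the stand frame its centre is at (-130,-14) mm and it is yawed about 12°. The tool's x axis already lies along the stand's x axis.

My plan is to nudge the right side near the foot to square and centre the panel, then push the foot end with both fingers between the lugs.

Emit:
play_rows([
  [50,-31,0,0,0,0,20],
  [100,-62,0,0,0,0,20],
  [150,-93,0,0,0,0,20],
  [200,-124,0,0,0,0,20],
  [250,-155,0,0,0,0,20],
  [300,-186,0,0,0,0,20],
  [350,-217,0,0,0,0,20],
  [400,-248,0,0,0,0,20],
])

```text
clock: 2.5
tool_pos: [0.4601, -0.1602, 0.227]
tool_rot: [0.991, 0.133, 0.0, 0.0]
ft_force: [-0.1, -1.0, 0.7]
opening: 0.0206
gripper_force: 0.0
```

```bash
cat >> h.py <<'E'
def st():
    o=ctrl.observe(); p=o['tool_pos']; m=R.from_quat(o['tool_rot']).as_matrix()
    print('t',round(o['clock'],2),'stand xy',np.round(1000*to_s(p),1),'z',round(p[2]*1000,1),'xdir',np.round(np.degrees(np.arctan2(m[1,0],m[0,0])),2),'F',np.round(o['ft_force'],1),'open',round(o['opening'],4))
E
python3 -c "from h import *; st()"
```

```text
t 2.5 stand xy [-273.4 -205.8] z 227.0 xdir 15.28 F [-0.1 -1.   0.7] open 0.0206
```

Emit:
play_rows([
  [42,-25,0,0,0,0,20],
  [84,-50,0,0,0,0,20],
  [125,-76,30,0,0,0,20],
  [125,-76,85,0,0,0,20],
  [125,-76,140,0,0,0,20],
  [125,-76,190,0,0,0,20],
  [125,-76,215,0,0,0,20],
  [125,-76,223,0,0,0,20],
])

```text
clock: 3.5
tool_pos: [0.5585, -0.0553, 0.0021]
tool_rot: [0.991, 0.133, -0.001, -0.001]
ft_force: [1.1, 0.2, 0.4]
opening: 0.02
gripper_force: 0.0
```

```bash
python3 -c "from h import *; st()"
```

```text
t 3.5 stand xy [-150.9 -130.3] z 2.1 xdir 15.29 F [1.1 0.2 0.4] open 0.02
```

Emit:
play_rows([
  [0,-8,0,0,0,0,20],
  [0,-15,0,0,0,0,20],
  [0,-20,0,0,0,0,20],
  [0,-24,0,0,0,0,20],
  [0,-28,0,0,0,0,20],
  [0,-31,0,0,0,0,20],
  [0,-34,0,0,0,0,20],
  [0,-34,0,0,0,0,20],
])

```text
clock: 4.5
tool_pos: [0.5505, -0.0226, 0.0038]
tool_rot: [0.991, 0.133, 0.0, 0.0]
ft_force: [-0.9, 0.0, 1.7]
opening: 0.0199
gripper_force: 0.5
```

```bash
cat >> h.py <<'E'
def look():
    st()
    for n in ['scene','side']:
        c=viewer.camera(n)
        P={}
        for q,z in [('panel_foot',0),('panel_top',0)]:
            for r in finder.pinpoint(n,q):
                p=ray2z(c,r['uv'],z)
                s=1000*to_s(p)
                if np.hypot(*s)<260 and s[1]>-90 and (s[0]<-100 if q=='panel_foot' else s[0]<-20): print(n,q,round(r['conf'],2),np.round(s,1))
        b=panel_fit(n)[1]; print(np.round(1000*to_s(np.array(b[1])/1000),1),np.round(b[2]),[np.round(1000*to_s(p/1000)).tolist() for p in b[3]])
    return c
E
python3 -c "from h import *; look()"
```

```text
t 4.5 stand xy [-150.1  -96.7] z 3.8 xdir 15.29 F [-0.9  0.   1.7] open 0.0199
scene panel_foot 0.67 [-194.3  -23.7]
scene panel_top 0.7 [-70.7   1.2]
[-111.5   -8.8] [100. 120.] [[-172.0, 41.0], [-149.0, -77.0], [-51.0, -58.0], [-74.0, 60.0]]
side panel_foot 0.7 [-190.7  -11.9]
side panel_top 0.91 [-58.3   0.6]
[-130.3   -6.7] [129. 129.] [[-205.0, 45.0], [-182.0, -82.0], [-55.0, -59.0], [-79.0, 69.0]]
```

Emit:
play_rows([
  [0,-3,0,0,0,0,20],
  [0,-6,0,0,0,0,20],
  [0,-9,0,0,0,0,20],
  [0,-11,0,0,0,0,20],
  [0,-13,0,0,0,0,20],
  [0,-14,0,0,0,0,20],
  [0,-14,0,0,0,0,20],
  [0,-14,0,0,0,0,20],
])

```text
clock: 6.0
tool_pos: [0.5467, -0.0091, 0.0037]
tool_rot: [0.991, 0.133, -0.0, -0.0]
ft_force: [-0.3, -0.5, 0.5]
opening: 0.0201
gripper_force: 0.5
```

Run:
```python
from h import *
c=look(); cv2.imwrite('pics/side2.png',cv2.resize(c['color'][140:280,170:370],None,fx=4,fy=4,interpolation=2))
```

```text
t 6.0 stand xy [-150.2  -82.6] z 3.7 xdir 15.28 F [-0.3 -0.5  0.5] open 0.0201
scene panel_foot 0.78 [-192.6  -14.4]
scene panel_top 0.96 [-71.7  12.9]
[-110.     2.5] [103. 124.] [[-169.0, 57.0], [-154.0, -65.0], [-51.0, -52.0], [-67.0, 70.0]]
side panel_top 0.81 [-59.7  12.9]
[-127.1    3.7] [131. 129.] [[-200.0, 60.0], [-185.0, -68.0], [-55.0, -53.0], [-69.0, 75.0]]
```

View pics/side2.png

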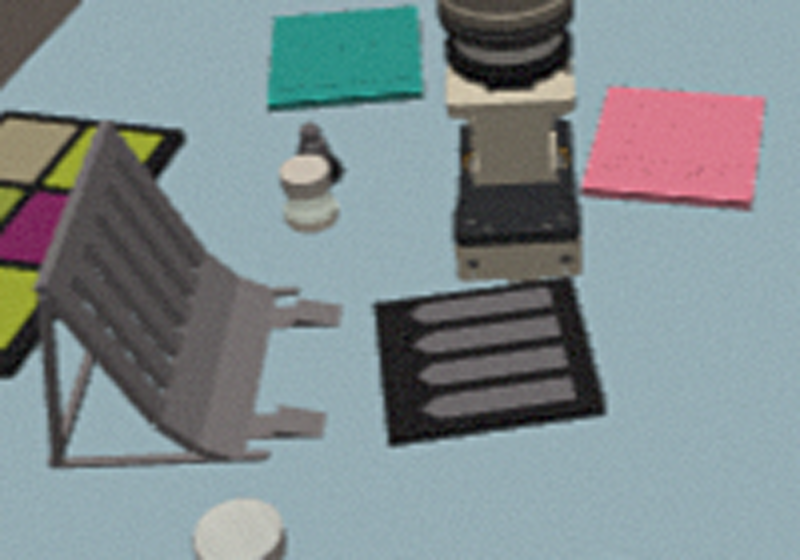

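The side view shows the panel at crop px (490,360), now nearly square with about 6.5° left to turn and its centre a few mm left. The lugs are at (305,312) and (290,420), and the bystanders are untouched. Next I'll move the fingers behind the foot at the panel's yaw.

Emit:
play_rows([
  [0,10,0,0,0,0,20],
  [0,10,-30,0,0,0,20],
  [0,8,-60,0,0,0,20],
  [-40,-20,-60,0,0,-0.058,20],
  [-78,-60,-60,0,0,-0.115,20],
  [-78,-74,-60,0,0,-0.115,20],
  [-78,-74,-20,0,0,-0.115,20],
  [-78,-74,0,0,0,-0.115,20],
])

```text
clock: 7.5
tool_pos: [0.4529, 0.0415, 0.0026]
tool_rot: [0.982, 0.19, 0.0, 0.0]
ft_force: [-0.0, 0.4, -0.2]
opening: 0.0196
gripper_force: 0.0
```

Run:
```python
from h import *
c=look()
c=viewer.camera('scene');cv2.imwrite('pics/scene2.png',cv2.resize(c['color'][130:280,270:450],None,fx=4,fy=4,interpolation=2))
```

```text
t 7.5 stand xy [-227.5   -9.2] z 2.6 xdir 21.86 F [-0.   0.4 -0.2] open 0.0196
scene panel_foot 0.79 [-201.2   -7.7]
scene panel_top 0.97 [-66.1  13.2]
[-123.5    1.3] [133. 122.] [[-197.0, 54.0], [-182.0, -67.0], [-50.0, -51.0], [-65.0, 70.0]]
side panel_foot 0.76 [-185.8   -4.7]
side panel_top 0.56 [-53.9   2. ]
[-125.7    4.4] [128. 126.] [[-197.0, 59.0], [-181.0, -66.0], [-54.0, -50.0], [-70.0, 75.0]]
```

View pics/scene2.png

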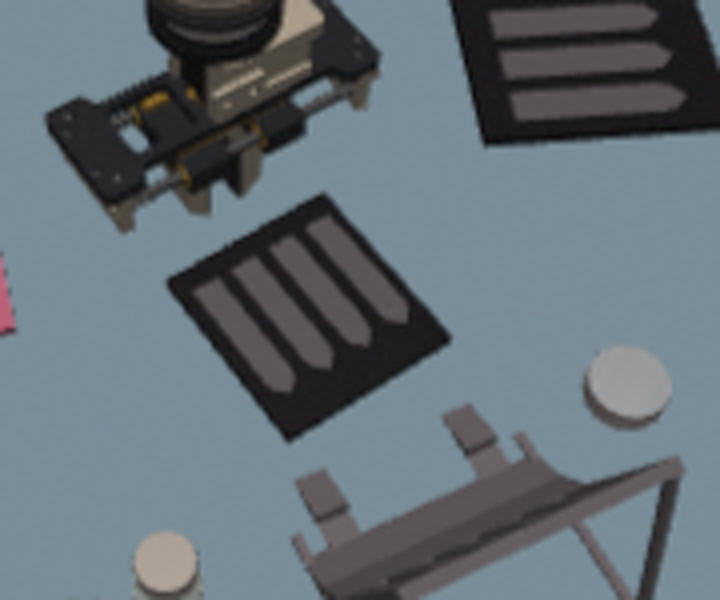

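The panel is at crop px (310,315), with the fingers just behind its foot edge at (225,200) and parallel to it; the tin and pot are where they were. Now I'll push while turning it square.

Emit:
play_rows([
  [12,0,0,0,0,0,20],
  [22,0,0,0,0,0,20],
  [30,0,0,0,0,0.01,20],
  [36,-0.5,0,0,0,0.035,20],
  [42,-1,0,0,0,0.063,20],
  [48,-1.5,0,0,0,0.09,20],
  [53,-2,0,0,0,0.115,20],
  [53,-2,0,0,0,0.115,20],
])

```text
clock: 9.05
tool_pos: [0.501, 0.0634, 0.0037]
tool_rot: [0.991, 0.133, 0.0, 0.0]
ft_force: [-0.2, -0.5, -0.4]
opening: 0.0201
gripper_force: 0.0
```

Run:
```python
from h import *
c=look()
```

```text
t 9.05 stand xy [-175.3   -0.7] z 3.7 xdir 15.27 F [-0.2 -0.5 -0.4] open 0.0201
scene panel_foot 0.66 [-160.5   -2.2]
scene panel_top 0.55 [-42.   -2.5]
[-97.9  -0.6] [134. 123.] [[-167.0, 59.0], [-163.0, -64.0], [-29.0, -60.0], [-33.0, 63.0]]
side panel_foot 0.57 [-163.6    2.6]
side panel_top 0.7 [-39.   -0.5]
[-99.1   2.6] [129. 127.] [[-166.0, 64.0], [-161.0, -64.0], [-32.0, -59.0], [-37.0, 69.0]]
```

Emit:
play_rows([
  [7,0,0,0,0,0,20],
  [14,0,0,0,0,0,20],
  [21,0,0,0,0,0,20],
  [28,0,0,0,0,0,20],
  [35,0,0,0,0,0,20],
  [42,0,0,0,0,0,20],
  [49,0,0,0,0,0,20],
  [56,0,0,0,0,0,20],
])

```text
clock: 10.55
tool_pos: [0.555, 0.0781, 0.0037]
tool_rot: [0.991, 0.133, 0.0, 0.0]
ft_force: [-0.6, -0.1, -0.3]
opening: 0.0202
gripper_force: 0.4
```

Emit:
play_rows([
  [5,0,0,0,0,0,20],
  [10,0,0,0,0,0,20],
  [15,0,0,0,0,0,20],
  [20,0,0,0,0,0,20],
  [25,0,0,0,0,0,20],
  [30,0,0,0,0,0,20],
  [35,0,0,0,0,0,20],
  [40,0,0,0,0,0,20],
])

```text
clock: 11.55
tool_pos: [0.5896, 0.0879, 0.0029]
tool_rot: [0.991, 0.133, -0.005, 0.0]
ft_force: [-7.1, -1.2, 1.9]
opening: 0.0201
gripper_force: 3.3
```

Run:
```python
from h import *
st()
c=viewer.camera('side'); cv2.imwrite('pics/side3.png',cv2.resize(c['color'][140:280,170:370],None,fx=4,fy=4,interpolation=2))
for n in ['scene','side']:
    c=viewer.camera(n)
    for r in finder.pinpoint(n,'panel_foot'):
        s=1000*to_s(ray2z(c,r['uv'],0)); 
        if np.hypot(*s)<150: print(n,r['conf'],s)
```

```text
t 11.55 stand xy [-83.4  -0.3] z 2.9 xdir 15.3 F [-7.1 -1.2  1.9] open 0.0201
scene 0.69 [-68.57957084  -2.23920973]
side 0.69 [-67.4424166    6.19851139]
```

View pics/side3.png

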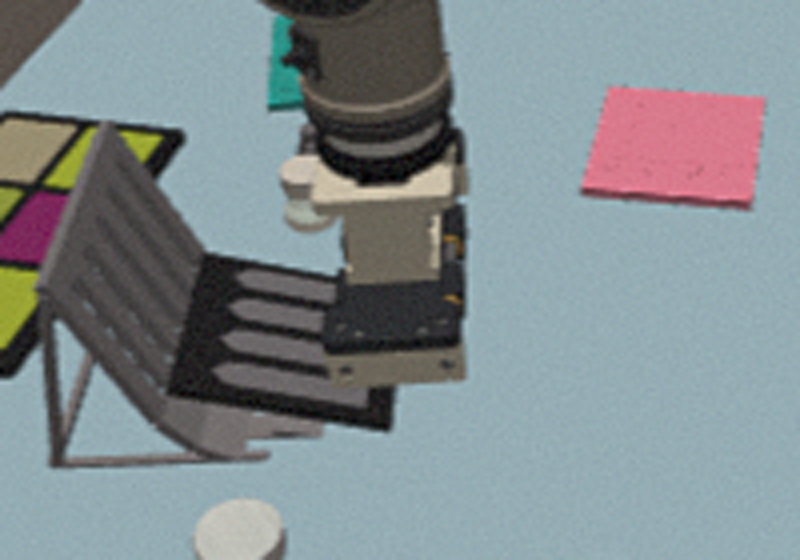

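The top edge is riding onto the scooped face at crop px (190,320), with the foot behind the fingers and the push force about 7 N. I'll continue slowly.

Emit:
play_rows([
  [4,0,0,0,0,0,20],
  [8,0,0,0,0,0,20],
  [12,0,0,0,0,0,20],
  [16,0,0,0,0,0,20],
  [20,0,0,0,0,0,20],
  [23,0,0,0,0,0,20],
  [26,0,0,0,0,0,20],
  [28,0,0,0,0,0,20],
])

```text
clock: 12.8
tool_pos: [0.6204, 0.096, 0.0037]
tool_rot: [0.991, 0.133, 0.0, 0.0]
ft_force: [-2.2, -0.4, -1.5]
opening: 0.0201
gripper_force: 1.2
```

```bash
cat >> h.py <<'E'
def feet():
    st()
    for n in ['scene','side']:
        c=viewer.camera(n)
        for r in finder.pinpoint(n,'panel_foot'):
            s=1000*to_s(ray2z(c,r['uv'],0)) 
            if np.hypot(*s)<150: print(n,round(r['conf'],2),np.round(s,1))
    return c
E
python3 -c "from h import *; feet()"
```

```text
t 12.8 stand xy [-51.6  -0.5] z 3.7 xdir 15.29 F [-2.2 -0.4 -1.5] open 0.0201
scene 0.79 [-38.3  -4.9]
side 0.96 [-37.    5.3]
```

Emit:
play_rows([
  [3,0,0,0,0,0,20],
  [6,0,0,0,0,0,20],
  [9,0,0,0,0,0,20],
  [12,0,0,0,0,0,20],
  [15,0,0,0,0,0,20],
  [18,0,0,0,0,0,20],
  [20,0,0,0,0,0,20],
  [20,0,0,0,0,0,20],
])

```text
clock: 14.0
tool_pos: [0.6398, 0.1013, 0.0037]
tool_rot: [0.991, 0.133, 0.0, 0.0]
ft_force: [-3.8, -0.2, 1.5]
opening: 0.02
gripper_force: 1.4
```

Run:
```python
from h import *
c=feet(); cv2.imwrite('pics/side4.png',cv2.resize(c['color'][140:280,170:370],None,fx=4,fy=4,interpolation=2))
```

```text
t 14.0 stand xy [-31.4  -0.5] z 3.7 xdir 15.29 F [-3.8 -0.2  1.5] open 0.02
scene 0.82 [-27.6  -1.9]
scene 0.44 [42.8 31.3]
side 0.28 [-0.6 26.8]
```

View pics/side4.png

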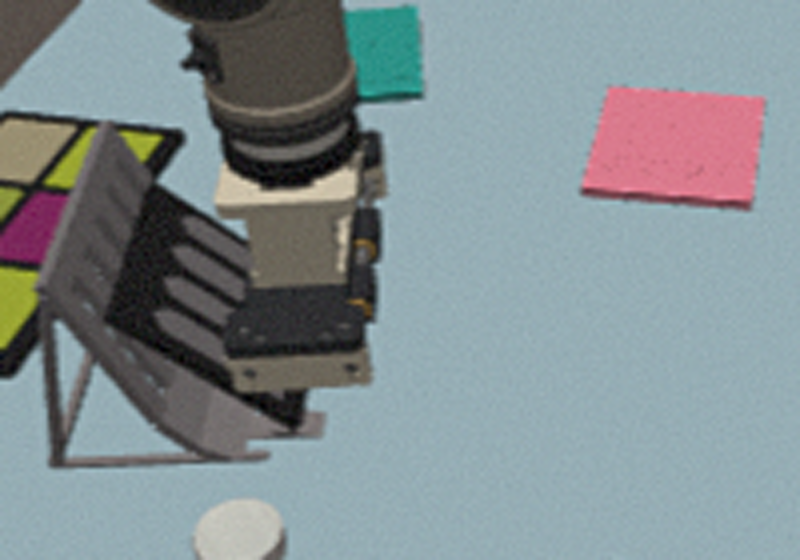

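The panel is about 45° up the stand, with its foot on the lug ramps at crop px (300,415) and the force about 4 N. Next I'll push the foot over the crests.

Emit:
play_rows([
  [3,0,0,0,0,0,20],
  [6,0,0,0,0,0,20],
  [9,0,0,0,0,0,20],
  [12,0,0,0,0,0,20],
  [15,0,0,0,0,0,20],
  [18,0,0,0,0,0,20],
  [20,0,0,0,0,0,20],
  [20,0,0,0,0,0,20],
])

```text
clock: 15.2
tool_pos: [0.6588, 0.1065, 0.0036]
tool_rot: [0.991, 0.133, -0.0, 0.0]
ft_force: [-1.0, -0.3, -0.2]
opening: 0.0203
gripper_force: 0.1
```

Run:
```python
from h import *
c=feet(); cv2.imwrite('pics/side5.png',cv2.resize(c['color'][140:280,170:370],None,fx=4,fy=4,interpolation=2))
```

```text
t 15.2 stand xy [-11.8  -0.4] z 3.6 xdir 15.29 F [-1.  -0.3 -0.2] open 0.0203
scene 0.59 [0.8 3.9]
side 0.92 [9.4 2.8]
```

View pics/side5.png

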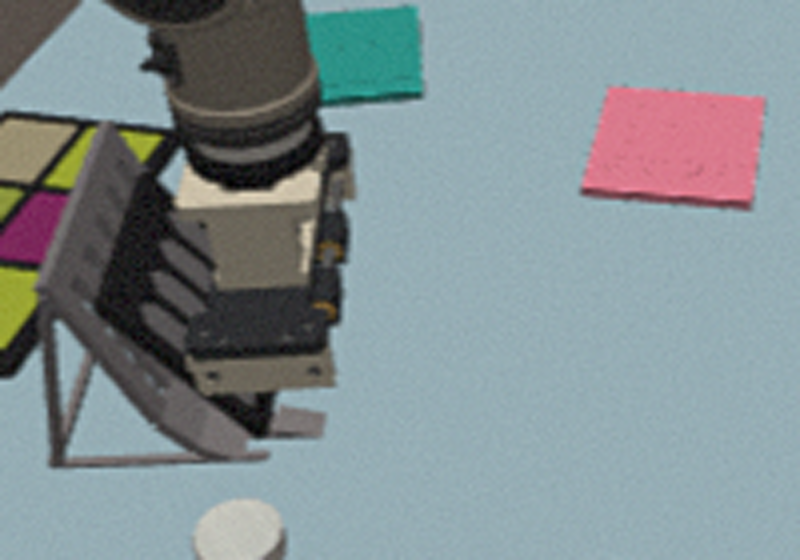

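The left side of the foot now sits behind its lug at crop px (262,432), and the force is down to 1 N. I'll push a few mm more to seat it, then check.

Emit:
play_rows([
  [1,0,0,0,0,0,20],
  [2,0,0,0,0,0,20],
  [3,0,0,0,0,0,20],
  [4,0,0,0,0,0,20],
  [5,0,0,0,0,0,20],
  [5,0,0,0,0,0,20],
  [5,0,0,0,0,0,20],
  [5,0,0,0,0,0,20],
])

```text
clock: 16.4
tool_pos: [0.6636, 0.1078, 0.0037]
tool_rot: [0.991, 0.133, 0.0, 0.0]
ft_force: [-1.2, -0.0, -0.8]
opening: 0.0199
gripper_force: 0.6
```

Emit:
play_rows([
  [-5,0,0,0,0,0,20],
  [-15,0,0,0,0,0,20],
  [-40,0,0,0,0,0,20],
  [-80,0,0,0,0,0,20],
  [-125,0,-30,0,0,0,20],
  [-165,0,-80,0,0,0,20],
  [-180,0,-140,0,0,0,20],
  [-180,0,-180,0,0,0,20],
])

```text
clock: 17.4
tool_pos: [0.4888, 0.06, 0.1866]
tool_rot: [0.991, 0.133, 0.001, 0.0]
ft_force: [1.3, 0.0, 0.7]
opening: 0.0199
gripper_force: 0.0
```

Run:
```python
from h import *
c=feet(); a=cv2.resize(c['color'][150:270,170:270],None,fx=4,fy=4,interpolation=2)
c=viewer.camera('scene'); b=cv2.resize(c['color'][215:335,335:435],None,fx=4,fy=4,interpolation=2)
cv2.imwrite('pics/end.png',np.hstack([a,b]))
for n in ['scene','side']:
    c=viewer.camera(n)
    for q in ['panel_foot','panel_top']:
      for r in finder.pinpoint(n,q):
        if q=='panel_foot': s=1000*to_s(ray2z(c,r['uv'],0))
        else: s=1000*to_s(ray2z(c,r['uv'],.106))
        if np.hypot(*s)<150: print(n,q,round(r['conf'],2),np.round(s,1))
```

```text
t 17.4 stand xy [-188.    -0.7] z 186.6 xdir 15.26 F [1.3 0.  0.7] open 0.0199
scene 0.78 [ 8.5 -9.4]
side 0.8 [17.6 -2.7]
scene panel_foot 0.61 [ 6.5 -0.9]
scene panel_top 0.66 [ 40.2 -37.1]
scene panel_top 0.59 [78.4 -4.2]
side panel_foot 0.81 [14.8 -3.9]
side panel_top 0.92 [ 82.3 -12.4]
```

View pics/end.png

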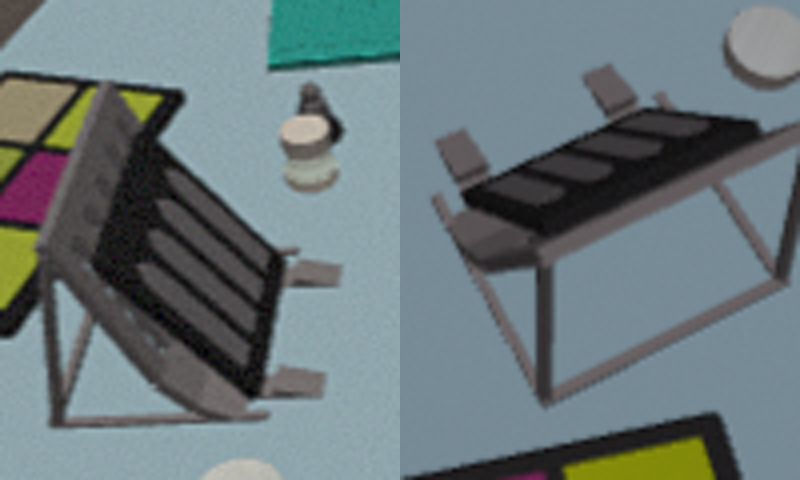

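The final views show the panel leaning with its foot behind both lugs: side view px (285,262) and (262,393), with equal gaps to the lugs. It looks square and centred, and the tin, pot and figure are in place. I'm handing it in.

```bash
python3 -c "from h import *; print(ticket.sign_off())"
```

```text
the job is handed in; nothing more can be done
None
```

The panel is leaning on the stand, foot behind both lugs, square and roughly centred with the figure, pot and tin undisturbed as far as the camera views show; the job is handed in, but no verdict came back.

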